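# Set the length stop at the green mark and butt the bar against it

## Robot

A 6-joint arm with a two-finger parallel gripper is mounted at the origin on the work surface. World frame = base frame: x ahead of the robot, y to its left, z up, the work surface at z = 0. Lengths are in m, angles in rad, forces in N, time in s.
With the tool pointing down it reaches from about 0.225 to 0.875 m from the base axis. Payload 3.4 kg.
Tool frame: the origin (TCP) lies between the finger pads; the fingertips stand 11 mm ahead of it and the grasp point (between the pads) lies 8 mm behind it; z points along the fingers, y is the line along which they close (so a half turn about z gives the same grasp; the last joint's range is limited). The gripper opens to 85 mm and grips with 20 to 120 N. Pads are 22 mm wide; open, the fingers measure 114 mm over their backs; the gripper's body (76 mm by 85 mm) begins 54 mm behind the grasp point. The pads swing forward as they close: fully open they stand 13 mm farther back than shut.
Start: joints at [-1.408, 0.276, 1.505, -0, 1.361, -0.121], TCP at [0.161, -0.552, 0.215] pointing down, gripper open.
Joint ranges: [-2.89, 2.89], [-0.75, 2.08], [0.22, 2.7], [-1.18, 4.32], [0.11, 2.71], [-2.7, 2.7]. Speed limits (rad/s): [2.57, 2.57, 3.14, 3.14, 3.14, 3.14].

## Interface

Orientations are given as a unit quaternion [w, x, y, z].
In Python, from rig import sensors, eyes, manip gives the robot as it stands.
- The arm moves only by the tool drive_tool, never from a script. Its argument "deltas" is a list of rows, each an object with "linear": the shift along the world's x, y, z in mm, a list of three; "twist": the turn about the world's z in degrees; "claw": the opening, from 0 (shut) to 1 (fully open). In form: [{"linear": [tx, ty, tz], "twist": twist, "claw": claw}, ...]. A call has 1 to 12 rows; each row is the pose to reach, as a shift and turn from the pose commanded when the call began; what a row does not reach only later rows make up. A row lasts 1/12 s, in which the tool goes at most 41.7 mm and 7.16 degrees, less where a joint would pass 70% of its speed; a pose out of reach is approached as far as the arm can. A call with a gripper value outside its range is refused whole. The fingers move at their own pace and stop on an object; "squeeze" is the grip in N (left out, the last holds). Time passes only in rows, so rows that repeat a pose let the fingers close. It gives the time, the measured TCP pose, the force, the opening and the grip force at its end, in the units of the state.
- sensors.get_state(): the state, without advancing time (a new reading comes with each control period).
- eyes.get_image(name): name is "scene" or "top"; returns the picture (480x640x3 uint8, red, green, blue); there is no depth.
- eyes.camera_model(name): a dict with "intrinsics" (3x3 intrinsics, pixels), "R" (3x3) and "t" (3): a world point X has camera coordinates R X + t. Camera axes: x right, y down, z forward; pixel columns grow to the right and rows downward; lengths in m; the calibration is good to about 2 mm. A picture is of the moment at which its call begins. camera_model takes no time and is no camera call.
- manip.sign_off(): hands the job in; it is judged then, once.
The state is a dict: "clock": time; "qpos": joint angles; "qd": joint speeds; "effort": joint torques, N m; "position": TCP position; "ee_rot": TCP orientation; "contact_force": force on the tool from outside, world axes, zero at the start; "moment": the same for the moment, N m; "width": finger opening in m; "gripper_force": force on a finger pad.
Only numpy, scipy, OpenCV 4.12 (cv2) and the standard library are available. Lean on these libraries where they do the work, as an engineer would, in place of code of your own. Each camera call takes 0.05 s, during which the arm holds its last target. There are 200 camera calls.

## Task

Push the blue stop along its rail until its plunger clicks down into the notch at the green mark, and then push the round aluminium bar along the trough until its end rests against the stop, leaving the stop clicked in. Only push with the fingertips or the outside of the fingers: do not take the stop or the bar between the fingers, do not lift the bar, and leave the other things on the bench where they are.

Things in the scene. Friction and masses are not known exactly. Their poses are not given: they have to be found in the camera images.
- gauge: Length gauge: aluminium base plate fixed on the bench, 190 (x) by 500 (y) by 12 mm thick, turned at random about z. Origin at bench height, midway along its length, 5 mm towards -x from the plate's middle; +y runs along rail and trough, z up. Carries the grey V-trough (nearer the robot) and the steel rail (farther).
- trough (a point): Point on the axis of the bar in the V-trough, midway along it: x = -45, y = 0, z = 45 mm of the gauge, axes as the gauge's. The trough is 490 mm long in y; its upper edges are 38 mm above the bench and about 20 mm either side of this point.
- rail (a point): Middle of the steel rail's top across its width, at x = +40, y = 0, z = 34 mm of the gauge, axes as the gauge's. The rail is 30 mm wide and runs from y = -70 to +247 mm. Its top has three cross notches 11 mm wide, at y = +10, +130 and +190 mm, each level with one coloured mark.
- stop (a joint): Place of the blue stop along the rail, m, 0 to 0.235, growing towards the gauge's +y: the stop's middle is at gauge y = -0.020 + this value. It slides with about 2 N of friction and stays where left; with the plunger in a notch it takes roughly 12 to 18 N to push it out, either way. Within about 3 mm of a notch the plunger draws it in by itself.
- plunger (a joint): Drop of the stop's spring plunger, m: 0 to 0.0007 when it rides on the rail's top, about 0.0035 when it sits in a notch. It drops and rises by itself.
- stop_mid (a point): Point on the stop's flat top, 80 mm above the bench, on its centre line over the rail, under the plunger's black button (16 mm wide, 11 mm high). The blue block reaches 22 mm to each side in y, from x = +30 to -110 mm (across the trough), and down to 38 mm above the bench. A white pointer at +x shows its centre line. Axes as the gauge's.
- stop_face (a point): Middle of the stop's steel-faced side that looks to the gauge's -y, 45 mm above the bench on the axis of the bar: what the bar's end must rest against. Axes as the gauge's.
- mark_green: Fixed green block beside the rail, 26 mm (x) by 14 mm (y) by 22 mm high, standing on the base plate at the gauge's x = +82 mm, exactly level with one of the three notches (which one varies). Origin under its centre; axes as the gauge's.
- mark_yellow: Fixed yellow block beside the rail, 26 mm (x) by 14 mm (y) by 22 mm high, standing on the base plate at the gauge's x = +82 mm, exactly level with one of the three notches (which one varies). Origin under its centre; axes as the gauge's.
- mark_red: Fixed red block beside the rail, 26 mm (x) by 14 mm (y) by 22 mm high, standing on the base plate at the gauge's x = +82 mm, exactly level with one of the three notches (which one varies). Origin under its centre; axes as the gauge's.
- blank: Round aluminium bar, 40 mm in diameter, 80 mm long, 0.19 to 0.38 kg, lying loose in the V-trough near the gauge's -y end, at least 140 mm from the stop. Origin at its middle on its axis, 45 mm above the bench; its own y runs along the bar (ends at +-40 mm). Sliding it takes a few newtons; it is free to roll about its axis.
- copper_block: Bystander: copper backing block, 80 x 50 x 22 mm, on the bench beyond the gauge. Origin under its centre.
- jar: Bystander: amber glass jar with a black cap, 60 mm across, 85 mm high. Origin under its centre.
- brush: Bystander: brush lying on the bench beyond the gauge, roughly along it. Origin under its middle.
- wrench: Bystander: steel wrench lying between the robot and the gauge, roughly along it. Origin under its middle.
- brass_bar: Bystander: upright brass bar, 32 mm in diameter, 75 mm high, between the robot and the gauge. Origin under its centre.
- torch_rest: Bystander: torch rest, a round steel foot 68 mm wide with an upright forked plate, 119 mm high. Origin under its centre.
Mind the look-alikes: they are no part of the job. Leave any red or turquoise look-alike of the blank alone.

How it is judged:
By the outcome, as a careful person would: the job done as asked, in the order asked, and still so for the second after the job is handed in, with the robot touching nothing.
It also fails if it takes over 67 s, if anything falls off the work surface, if the arm or the gripper's body presses on something with over 40 N, if the wrist force passes 120 N, or if a joint passes its speed limit or range.

## Working session

There is one attempt and no reset: what is moved stays moved. The work goes in short steps, Python scripts to look and compute and a tool call to move; the robot and the scene stay as the last step left them, time stands still between calls to the robot, and variables do not carry over. Pictures are saved under pics/ and viewed, at most 10 in all, crops included, and the job is handed in when it is done.

Besides the shell and the picture viewer there is one more tool, called as a command line: name --argument value ..., lists and objects as JSON in quotes. drive_tool: Moves the arm, as the interface text tells. Its arguments: {"type":"object","properties":{"deltas":{"type":"array","items":{"type":"object","properties":{"linear":{"type":"array","items":{"type":"number"}},"twist":{"type":"number"},"claw":{"type":"number"}}}},"squeeze":{"type":"number"}},"required":["deltas"]}

```bash
mkdir -p pics; python3 - <<'E'
from rig import sensors, eyes
import cv2,numpy as np
for n in("scene","top"):
    cv2.imwrite(f"pics/{n}0.png",eyes.get_image(n)[:,:,::-1]); m=eyes.camera_model(n)
    print(n,np.array(m["intrinsics"]).tolist(),(-np.array(m["R"]).T@np.array(m["t"])).round(3),np.round(m["R"],3).tolist())
s=sensors.get_state();print(s)
E
```

```text
scene [[516.20938727725, 0.0, 315.18844527982185], [0.0, 516.20938727725, 234.4369096679713], [0.0, 0.0, 1.0]] [1.024 0.195 0.945] [[-0.324, 0.946, -0.01], [0.807, 0.271, -0.524], [-0.493, -0.179, -0.851]]
top [[572.3108173524663, 0.0, 306.46945473578114], [0.0, 572.3108173524663, 243.26672539073923], [0.0, 0.0, 1.0]] [0.431 0.026 1.48 ] [[-0.019, -1.0, 0.018], [-0.997, 0.018, -0.075], [0.075, -0.02, -0.997]]
{'clock': 0.1, 'qpos': array([-1.40799661e+00,  2.76523014e-01,  1.50600040e+00, -3.21849370e-05,
        1.36072176e+00, -1.21018010e-01]), 'qd': array([-0.00144591, -0.00180022, -0.00340944, -0.00024236,  0.00173755,
       -0.00041907]), 'effort': array([ 1.36210030e-03, -4.17699802e+01, -2.46404904e+01, -1.47180108e-04,
        5.77010738e-03, -1.39098614e-05]), 'position': array([ 0.16090395, -0.5515025 ,  0.21393367]), 'ee_rot': array([-8.25752677e-04,  9.89947009e-01,  1.41436333e-01, -3.29925256e-05]), 'contact_force': array([-0.14890968, -0.90582967, -0.54631694]), 'moment': array([ 0.02293058, -0.0117351 , -0.01098084]), 'gripper_force': 0.0, 'width': 0.08565639052120426}
```

View pics/top0.png

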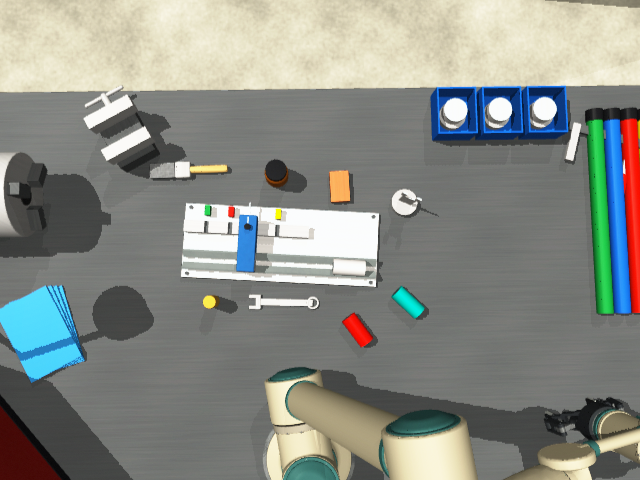

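View pics/scene0.png

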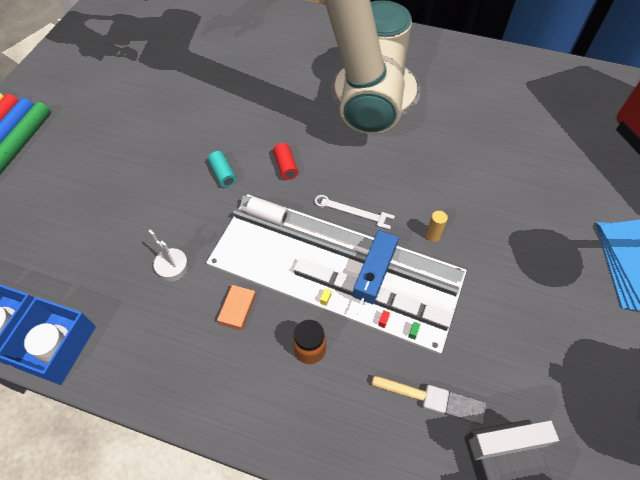

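Top view: green mark (208,210), red (231,211), yellow (278,214). The blue stop is at (247,240), between yellow and red. The aluminium blank is at (349,268), and its look-alikes are the red cylinder (357,330) and the turquoise one (408,302). The white/grey bar lying in the trough is the one to push. I'll take a close crop and fit the pose.

```bash
cat > h.py <<'E'
import cv2,numpy as np
from scipy.optimize import least_squares
from rig import eyes,sensors
C={n:eyes.camera_model(n) for n in("scene","top")}
def proj(n,X):
    m=C[n];Y=np.atleast_2d(X)@np.array(m["R"]).T+np.array(m["t"]);p=Y@np.array(m["intrinsics"]).T
    return p[:,:2]/p[:,2:]
def back(n,uv,z):
    m=C[n];R=np.array(m["R"]);c=-R.T@np.array(m["t"]);d=R.T@np.linalg.inv(m["intrinsics"])@[*uv,1]
    return c+d*(z-c[2])/d[2]
def g2w(p,X):
    c,s=np.cos(p[2]),np.sin(p[2]);X=np.atleast_2d(X)
    return np.c_[p[0]+c*X[:,0]-s*X[:,1],p[1]+s*X[:,0]+c*X[:,1],X[:,2]]
def w2g(p,X):
    c,s=np.cos(p[2]),np.sin(p[2]);d=np.array(X)-[p[0],p[1],0]
    return np.array([c*d[0]+s*d[1],-s*d[0]+c*d[1],d[2]])
E
python3 - <<'E'
from h import *
im={n:cv2.imread(f"pics/{n}0.png") for n in C}
hue={"green":(45,80),"red":(0,6),"yellow":(26,34)}
box={"top":(195,195,295,225),"scene":(310,280,430,345)}
ym={"green":.19,"red":.13,"yellow":.01}
X=[];U=[]
for n in C:
    x0,y0,x1,y1=box[n];h=cv2.cvtColor(im[n],cv2.COLOR_BGR2HSV)[y0:y1,x0:x1]
    for k,(a,b) in hue.items():
        m=(h[...,0]>=a)&(h[...,0]<=b)&(h[...,1]>150)&(h[...,2]>60);v,u=np.nonzero(m);print(n,k,m.sum(),u.mean()+x0,v.mean()+y0)
        X.append([.082,ym[k],.028 if n=="scene" else .031]);U.append((n,u.mean()+x0,v.mean()+y0))
cor=[[.1,.25,.012],[.1,-.25,.012],[-.09,-.25,.012],[-.09,.25,.012]]
for n,P in(("top",[(185.5,204),(379.5,212.5),(377,287),(181,278)]),("scene",[(445,345),(208,262)])):
    for c,q in zip(cor,P): X.append(c);U.append((n,*q))
X=np.array(X)
f=lambda p:np.concatenate([proj(u[0],g2w(p,x))[0]-u[1:] for x,u in zip(X,U)])
r=least_squares(f,[.5,.1,0],loss="soft_l1");print(r.x,np.round(f(r.x).reshape(-1,2),1).tolist())
np.save("p.npy",r.x)
for n,b,s in(("top",(170,190,400,300),3.4),("scene",(195,185,475,355),2.8)):
    for Z in([.04,.01,.034],[.04,.13,.034],[.04,.19,.034],[-.045,0,.045],*cor):
        u=proj(n,g2w(r.x,Z))[0];x,y=np.round(u).astype(int);im[n][y,x]=(255,0,255)
    cv2.imwrite(f"pics/c_{n}.png",cv2.resize(im[n][b[1]:b[3],b[0]:b[2]],None,fx=s,fy=s,interpolation=0))
E
```

```text
scene green 0 nan nan
scene red 103 383.49514563106794 318.37864077669906
scene yellow 3 326.0 298.6666666666667
top green 47 207.12765957446808 209.85106382978722
top red 56 230.67857142857144 211.60714285714286
top yellow 52 277.88461538461536 213.6153846153846<stdin>:10: RuntimeWarning: Mean of empty slice.
  ret = ret.dtype.type(ret / rcount)
<stdin>:11: RuntimeWarning: Mean of empty slice.
Traceback (most recent call last):
ValueError: Residuals are not finite in the initial point.
```

```bash
python3 - <<'E'
from h import *
im={n:cv2.imread(f"pics/{n}0.png") for n in C}
hue={"green":(40,90),"red":(0,8),"yellow":(20,36)}
box={"top":(195,195,295,225),"scene":(310,280,430,345)}
ym={"green":.19,"red":.13,"yellow":.01}
X=[];U=[]
for n in C:
    x0,y0,x1,y1=box[n];h=cv2.cvtColor(im[n],cv2.COLOR_BGR2HSV)[y0:y1,x0:x1]
    for k,(a,b) in hue.items():
        m=(h[...,0]>=a)&(h[...,0]<=b)&(h[...,1]>150)&(h[...,2]>40)
        if n=="scene" and k=="yellow": m[:,25:]=0
        v,u=np.nonzero(m);print(n,k,m.sum(),u.mean()+x0,v.mean()+y0)
        if m.sum()<20: continue
        X.append([.082,ym[k],.025 if n=="scene" else .031]);U.append((n,u.mean()+x0,v.mean()+y0))
cor=[[.1,.25,.012],[.1,-.25,.012],[-.09,-.25,.012],[-.09,.25,.012]]
for n,P in(("top",[(185.5,204),(379.5,212.5),(377,287),(181,278)]),("scene",[(445,345),(208,262)])):
    for c,q in zip(cor,P): X.append(c);U.append((n,*q))
X=np.array(X)
f=lambda p:np.concatenate([proj(u[0],g2w(p,x))[0]-u[1:] for x,u in zip(X,U)])
r=least_squares(f,[.5,.1,0],loss="soft_l1");print(r.x,np.round(f(r.x).reshape(-1,2),1).tolist())
np.save("p.npy",r.x)
for n,b,s in(("top",(170,190,400,300),3.4),("scene",(195,185,475,355),2.8)):
    for Z in([.04,.01,.034],[.04,.13,.034],[.04,.19,.034],[-.045,0,.045],*cor):
        u=proj(n,g2w(r.x,Z))[0];x,y=np.round(u).astype(int);im[n][y,x]=(255,0,255)
    cv2.imwrite(f"pics/c_{n}.png",cv2.resize(im[n][b[1]:b[3],b[0]:b[2]],None,fx=s,fy=s,interpolation=0))
E
```

```text
scene green 0 nan nan
scene red 103 383.49514563106794 318.37864077669906
scene yellow 26 324.34615384615387 301.03846153846155
top green 50 207.3 209.84
top red 56 230.67857142857144 211.60714285714286
top yellow 52 277.88461538461536 213.6153846153846
[ 0.53320624  0.06309344 -0.06156761] [[1.2, -1.4], [1.8, -5.8], [-0.0, 0.8], [0.2, 0.1], [0.1, 0.2], [-0.0, -0.3], [-0.6, -0.2], [-0.5, -1.2], [0.1, -0.5], [-2.6, 5.9], [-2.2, -0.1]]<stdin>:12: RuntimeWarning: Mean of empty slice.
  ret = ret.dtype.type(ret / rcount)
```

View pics/c_top.png

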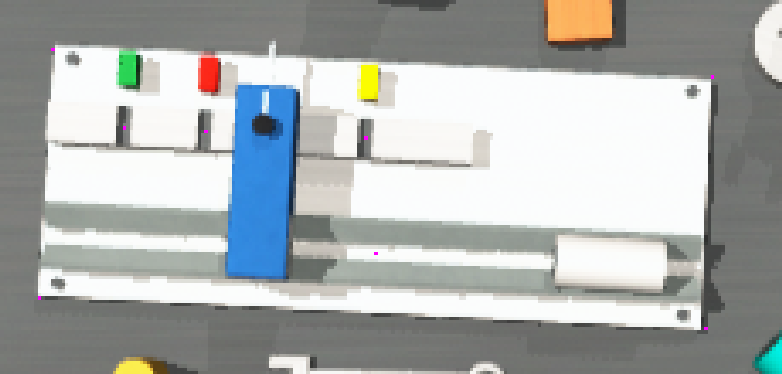

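View pics/c_scene.png

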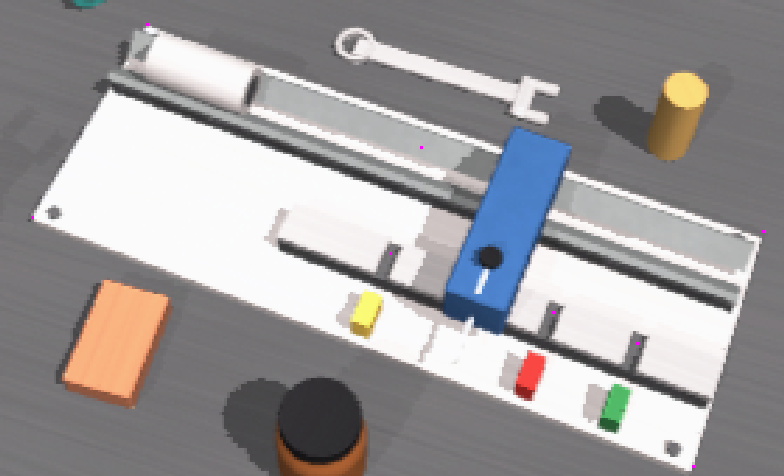

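The fit is good, within 1 px in the top view. Green is level with the +190 notch and the red notch lies on the way. The blank is the light-grey bar in the trough, crop (610,262). Next I'll compute the targets.

```bash
cat > stop.py <<'E'
from h import *
p=np.load("p.npy")
def stop(img):
    h=cv2.cvtColor(img,cv2.COLOR_RGB2HSV);m=((h[...,0]>100)&(h[...,0]<118)&(h[...,1]>150)).astype(np.uint8)
    m[:,:170]=0;m[:,400:]=0;m[:190]=0;m[300:]=0
    q=np.vstack([c for c in cv2.findContours(m,0,2)[0] if cv2.contourArea(c)>100])
    r=cv2.minAreaRect(q);return w2g(p,back("top",r[0],.08)),r
E
python3 - <<'E'
from stop import *
im=cv2.imread("pics/top0.png")[:,:,::-1].copy()
print(stop(im))
for u in((555/3.4+170,262/3.4+190),(666/3.4+170,265/3.4+190)): print(w2g(p,back("top",u,.055)))
t=sensors.get_state()["position"]
for n,X in(("pre-stop",[0.0,.02,.061]),("green",[0,.19-.022-.011,.061]),("bar pre",[-.045,-.28,.051])):
    w=g2w(p,X)[0];print(n,w.round(4),((w-t)*1000).round(1))
E
```

```text
(array([0.00063786, 0.08203076, 0.08      ]), ((246.4727783203125, 242.93580627441406), (18.027324676513672, 55.95332336425781), 3.5763344764709473))
[-0.04838212 -0.13435834  0.055     ]
[-0.04709638 -0.21588037  0.055     ]
pre-stop [0.5344 0.0831 0.061 ] [ 373.5  634.6 -152.9]
green [0.5429 0.2198 0.061 ] [ 382.   771.3 -152.9]
bar pre [ 0.4711 -0.2136  0.051 ] [ 310.2  337.9 -162.9]
```

drive_tool --deltas '[{"linear": [20, 35, 0], "twist": 7, "claw": 0}, {"linear": [40, 70, 0], "twist": 14, "claw": 0}, {"linear": [60, 105, 0], "twist": 21, "claw": 0}, {"linear": [80, 140, 0], "twist": 28, "claw": 0}, {"linear": [100, 172, 0], "twist": 35, "claw": 0}, {"linear": [120, 205, 0], "twist": 42, "claw": 0}, {"linear": [140, 240, 0], "twist": 49, "claw": 0}, {"linear": [160, 275, 0], "twist": 56, "claw": 0}, {"linear": [180, 308, 0], "twist": 63, "claw": 0}, {"linear": [200, 340, 0], "twist": 70.2, "claw": 0}, {"linear": [220, 374, 0], "twist": 70.2, "claw": 0}, {"linear": [240, 408, 0], "twist": 70.2, "claw": 0}]' --squeeze 60

```text
clock: 1.1
position: [0.4013, -0.1421, 0.2146]
ee_rot: [0.0, 0.729, 0.685, -0.0]
contact_force: [1.0, -0.4, 0.3]
width: 0.0002
gripper_force: 0.0
```

drive_tool --deltas '[{"linear": [20, 34, 0], "twist": 0, "claw": 0}, {"linear": [40, 68, 0], "twist": 0, "claw": 0}, {"linear": [60, 102, 0], "twist": 0, "claw": 0}, {"linear": [80, 136, 0], "twist": 0, "claw": 0}, {"linear": [100, 170, 0], "twist": 0, "claw": 0}, {"linear": [117, 200, 0], "twist": 0, "claw": 0}, {"linear": [133, 226, 0], "twist": 0, "claw": 0}, {"linear": [133, 226, 0], "twist": 0, "claw": 0}, {"linear": [133, 226, -30], "twist": 0, "claw": 0}, {"linear": [133, 226, -60], "twist": 0, "claw": 0}, {"linear": [133, 226, -60], "twist": 0, "claw": 0}]'

```text
clock: 2.02
position: [0.5291, 0.0817, 0.1493]
ee_rot: [-0.004, 0.728, 0.685, -0.005]
contact_force: [-1.1, -0.0, -1.4]
width: -0.0002
gripper_force: 0.0
```

drive_tool --deltas '[{"linear": [0, 0, -20], "twist": 0, "claw": 0}, {"linear": [0, 0, -40], "twist": 0, "claw": 0}, {"linear": [0, 0, -60], "twist": 0, "claw": 0}, {"linear": [0, 0, -75], "twist": 0, "claw": 0}, {"linear": [0, 0, -85], "twist": 0, "claw": 0}, {"linear": [0, 0, -92], "twist": 0, "claw": 0}, {"linear": [0, 0, -92], "twist": 0, "claw": 0}, {"linear": [0, 0, -92], "twist": 0, "claw": 0}]'

```text
clock: 2.68
position: [0.5345, 0.0818, 0.0633]
ee_rot: [0.0, 0.729, 0.685, 0.0]
contact_force: [0.3, -1.0, 0.7]
width: -0.0001
gripper_force: 0.0
```

```bash
python3 - <<'E'
from stop import *
s=sensors.get_state();print(s["position"],w2g(p,s["position"]),s["ee_rot"].round(3),s["contact_force"].round(1),stop(eyes.get_image("top"))[0])
E
```

```text
[0.53448653 0.08177963 0.06334709] [0.00012813 0.01872956 0.06334709] [0.    0.729 0.685 0.   ] [ 0.3 -1.   0.7] [-0.04519659  0.07716966  0.08      ]
```

drive_tool --deltas '[{"linear": [0.6, 10, 0], "twist": 0, "claw": 0}, {"linear": [1.2, 20, 0], "twist": 0, "claw": 0}, {"linear": [1.6, 26, 0], "twist": 0, "claw": 0}, {"linear": [1.9, 31, 0], "twist": 0, "claw": 0}, {"linear": [2.2, 36, 0], "twist": 0, "claw": 0}, {"linear": [2.5, 41, 0], "twist": 0, "claw": 0}, {"linear": [2.8, 46, 0], "twist": 0, "claw": 0}, {"linear": [3.1, 51, 0], "twist": 0, "claw": 0}, {"linear": [3.4, 56, 0], "twist": 0, "claw": 0}, {"linear": [3.8, 61, 0], "twist": 0, "claw": 0}, {"linear": [4.1, 66, 0], "twist": 0, "claw": 0}, {"linear": [4.3, 70, 0], "twist": 0, "claw": 0}]'

```text
clock: 3.73
position: [0.5389, 0.152, 0.0634]
ee_rot: [0.001, 0.728, 0.685, 0.0]
contact_force: [-0.0, -2.6, 5.5]
width: -0.0002
gripper_force: 2.7
```

drive_tool --deltas '[{"linear": [0.2, 4, 0], "twist": 0, "claw": 0}, {"linear": [0.4, 7, 0], "twist": 0, "claw": 0}, {"linear": [0.6, 10, 0], "twist": 0, "claw": 0}, {"linear": [0.8, 13, 0], "twist": 0, "claw": 0}]'

```text
clock: 4.07
position: [0.5397, 0.1653, 0.0633]
ee_rot: [0.001, 0.728, 0.685, 0.0]
contact_force: [0.4, -6.1, 7.2]
width: 0.0006
gripper_force: 3.6
```

drive_tool --deltas '[{"linear": [0.2, 3, 0], "twist": 0, "claw": 0}, {"linear": [0.4, 6, 0], "twist": 0, "claw": 0}, {"linear": [0.6, 9, 0], "twist": 0, "claw": 0}, {"linear": [0.7, 12, 0], "twist": 0, "claw": 0}, {"linear": [0.7, 12, 0], "twist": 0, "claw": 0}]'

```text
clock: 4.48
position: [0.5404, 0.1763, 0.0634]
ee_rot: [0.001, 0.728, 0.685, -0.0]
contact_force: [-0.8, -4.8, 7.0]
width: 0.0002
gripper_force: 3.6
```

```bash
python3 - <<'E'
from stop import *
s=sensors.get_state();im=eyes.get_image("scene");print(w2g(p,s["position"]),s["contact_force"].round(1))
cv2.imwrite("pics/s1.png",cv2.resize(im[150:370,180:480,::-1],None,fx=2.6,fy=2.6))
E
```

```text
[0.00017434 0.11341671 0.06344263] [-0.8 -4.8  7. ]
```

View pics/s1.png

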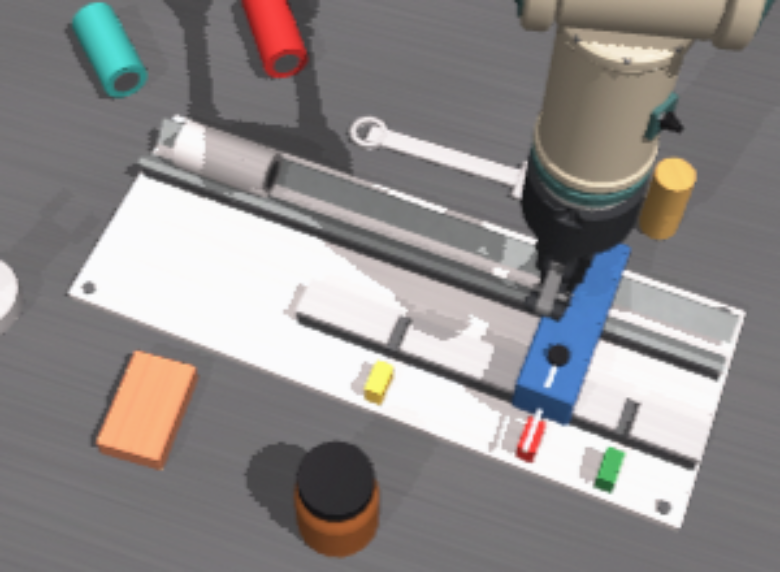

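The picture shows the stop with its pointer near the red mark, crop (535,425), and its button at crop (558,355). I'll measure the stop's position from the button.

```bash
python3 - <<'E'
from stop import *
print(w2g(p,back("scene",(180+558/2.6,150+354/2.6),.089)))
print(w2g(p,back("scene",(195+490/2.8,185+256/2.8),.089)))
for y in(.13,.14,.146):
  print((proj("scene",g2w(p,[[.04,y,.089],[-.07,y-.022,.08],[.07,y-.022,.08]]))-[180,150])*2.6)
E
```

```text
[0.04545913 0.12981807 0.089     ]
[0.04361101 0.08152193 0.089     ]
[[560.6258709  347.61823827]
 [576.02176168 221.34880493]
 [516.13879226 378.19839946]]
[[574.19688716 352.44310545]
 [588.74972897 225.60225584]
 [529.64294607 383.10200678]]
[[582.36825375 355.34824959]
 [596.41173907 228.1627577 ]
 [537.77411987 386.05458596]]
```

```bash
python3 - <<'E'
from stop import *
from scipy.spatial.transform import Rotation as R
s=sensors.get_state();t=s["position"];q=s["ee_rot"]
Rm=R.from_quat([*q[1:],q[0]]).as_matrix();print(Rm.round(3))
im=eyes.get_image("scene")[:,:,::-1].copy();a=[im]
b=(350,200,450,320)
c=cv2.resize(im[b[1]:b[3],b[0]:b[2]],None,fx=5,fy=5,interpolation=cv2.INTER_CUBIC)
for X,col in((t,(0,0,255)),(t+Rm@[0,0,.011],(0,255,0)),(t+Rm@[.011,0,.011],(255,0,255)),(t+Rm@[-.011,0,.011],(255,255,0))):
    u=(proj("scene",X)[0]-b[:2])*5;print(u);cv2.circle(c,tuple(int(v) for v in u),3,col,-1)
cv2.imwrite("pics/s2.png",c)
print(s["qd"].round(3),s["contact_force"],s["moment"])
E
```

```text
[[ 0.061  0.998  0.001]
 [ 0.998 -0.061 -0.002]
 [-0.002  0.001 -1.   ]]
[210.53980729 346.80498244]
[207.17970133 360.04974738]
[234.30185398 369.58217831]
[180.18036914 350.56048329]
[-0.002 -0.001  0.002  0.003 -0.002 -0.002] [-0.26650847 -3.83911225  6.77851813] [-0.65795256  0.04933045 -0.00290714]
```

View pics/s2.png

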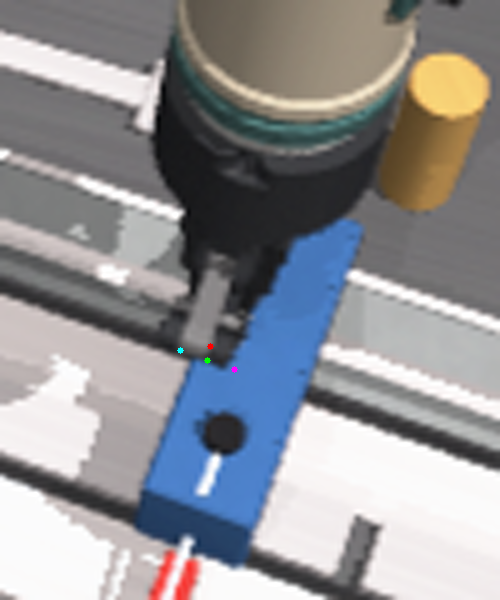

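drive_tool --deltas '[{"linear": [-0.4, -6, 0], "twist": 0, "claw": 0}, {"linear": [-0.7, -12, 0], "twist": 0, "claw": 0}, {"linear": [-0.7, -12, 0], "twist": 0, "claw": 0}]'

```text
clock: 4.83
position: [0.5398, 0.1658, 0.0634]
ee_rot: [-0.0, 0.729, 0.684, 0.001]
contact_force: [0.7, 1.5, 5.5]
width: 0.0002
gripper_force: 2.8
```

drive_tool --deltas '[{"linear": [-0.8, -13, 0], "twist": 0, "claw": 0}, {"linear": [-1.5, -25, 0], "twist": 0, "claw": 0}, {"linear": [-1.8, -30, 0], "twist": 0, "claw": 0}, {"linear": [-1.8, -30, 0], "twist": 0, "claw": 0}]'

```text
clock: 5.17
position: [0.5364, 0.1333, 0.0621]
ee_rot: [-0.0, 0.729, 0.684, -0.001]
contact_force: [-0.3, 0.9, -1.1]
width: 0.0001
gripper_force: 0.0
```

```bash
python3 - <<'E'
from stop import *
s=sensors.get_state();t=s["position"];print(w2g(p,t),s["contact_force"].round(1),s["moment"].round(2))
im=eyes.get_image("scene")[:,:,::-1].copy()
b=(340,200,450,320);c=cv2.resize(im[b[1]:b[3],b[0]:b[2]],None,fx=5,fy=5,interpolation=cv2.INTER_CUBIC)
for d,col in(((0,0,0),(0,0,255)),((0,0,-.011),(0,255,0)),((0,.011,-.011),(255,0,255)),((0,-.011,-.011),(255,255,0))):
    u=(proj("scene",t+d)[0]-b[:2])*5;print(u.round());cv2.circle(c,tuple(int(v) for v in u),3,col,-1)
cv2.imwrite("pics/s3.png",c)
E
```

```text
[-0.00110224  0.07031775  0.0620626 ] [-0.3  0.9 -1.1] [ 0.03  0.03 -0.01]
[155. 309.]
[153. 322.]
[180. 330.]
[126. 314.]
```

View pics/s3.png

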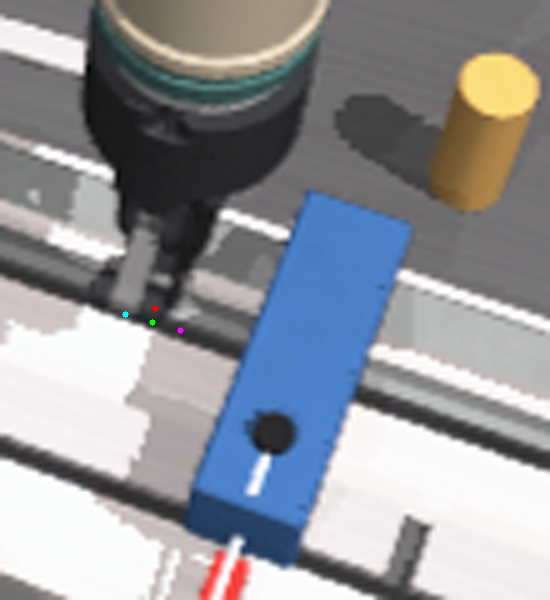

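The forces (5–7 N up, reversing drag) and this picture show that the fingertips rubbed over the stop's top. They show near crop (150,315), where tips about 80 mm up would appear. The stop sits at the red notch with its pointer at (235,560). I'll go lower with the force watched.

drive_tool --deltas '[{"linear": [0, 0, -5], "twist": 0, "claw": 0}, {"linear": [0, 0, -10], "twist": 0, "claw": 0}, {"linear": [0, 0, -15], "twist": 0, "claw": 0}, {"linear": [0, 0, -20], "twist": 0, "claw": 0}, {"linear": [0, 0, -25], "twist": 0, "claw": 0}, {"linear": [0, 0, -25], "twist": 0, "claw": 0}]'

```text
clock: 5.72
position: [0.5363, 0.135, 0.0363]
ee_rot: [-0.001, 0.728, 0.685, -0.001]
contact_force: [-0.0, 0.2, -0.1]
width: 0.0001
gripper_force: 0.0
```

drive_tool --deltas '[{"linear": [0.3, 4, 0], "twist": 0, "claw": 0}, {"linear": [0.5, 8, 0], "twist": 0, "claw": 0}, {"linear": [0.6, 10, 0], "twist": 0, "claw": 0}, {"linear": [0.6, 10, 0], "twist": 0, "claw": 0}]'

```text
clock: 6.05
position: [0.5383, 0.1457, 0.038]
ee_rot: [0.0, 0.728, 0.685, 0.0]
contact_force: [-0.0, -0.7, 0.7]
width: 0.0001
gripper_force: 0.0
```

drive_tool --deltas '[{"linear": [0.2, 4, 0], "twist": 0, "claw": 0}, {"linear": [0.5, 8, 0], "twist": 0, "claw": 0}, {"linear": [0.7, 11, 0], "twist": 0, "claw": 0}, {"linear": [0.8, 13, 0], "twist": 0, "claw": 0}]'

```text
clock: 6.38
position: [0.5388, 0.1585, 0.0378]
ee_rot: [0.0, 0.729, 0.685, 0.0]
contact_force: [0.2, -0.1, 0.1]
width: 0.0001
gripper_force: 0.0
```

drive_tool --deltas '[{"linear": [0.1, 2, 0], "twist": 0, "claw": 0}, {"linear": [0.2, 4, 0], "twist": 0, "claw": 0}]'

```text
clock: 6.55
position: [0.5388, 0.1603, 0.0378]
ee_rot: [0.001, 0.728, 0.686, -0.001]
contact_force: [-0.4, -10.1, 2.9]
width: -0.0002
gripper_force: 5.1
```

drive_tool --deltas '[{"linear": [0.1, 2, 0], "twist": 0, "claw": 0}, {"linear": [0.2, 4, 0], "twist": 0, "claw": 0}, {"linear": [0.4, 6, 0], "twist": 0, "claw": 0}]'

```text
clock: 6.8
position: [0.5391, 0.1643, 0.0378]
ee_rot: [0.002, 0.728, 0.686, -0.002]
contact_force: [-0.8, -7.1, 0.6]
width: 0.0
gripper_force: 3.2
```

drive_tool --deltas '[{"linear": [0.2, 3, 0], "twist": 0, "claw": 0}, {"linear": [0.4, 6, 0], "twist": 0, "claw": 0}, {"linear": [0.6, 10, 0], "twist": 0, "claw": 0}, {"linear": [0.9, 14, 0], "twist": 0, "claw": 0}, {"linear": [1.1, 18, 0], "twist": 0, "claw": 0}, {"linear": [1.4, 23, 0], "twist": 0, "claw": 0}, {"linear": [1.7, 28, 0], "twist": 0, "claw": 0}, {"linear": [1.9, 32, 0], "twist": 0, "claw": 0}, {"linear": [1.9, 32, 0], "twist": 0, "claw": 0}]'

```text
clock: 7.55
position: [0.5414, 0.2015, 0.0377]
ee_rot: [-0.0, 0.728, 0.685, 0.001]
contact_force: [0.2, 0.1, -0.2]
width: -0.0
gripper_force: 0.0
```

```bash
python3 - <<'E'
from stop import *
s=sensors.get_state();print(w2g(p,s["position"]),s["contact_force"].round(1))
im=eyes.get_image("scene");h=cv2.cvtColor(im,cv2.COLOR_RGB2HSV)
m=((h[...,2]<60)).astype(np.uint8)
for y in (.15,.17,.19):
    print(y,proj("scene",g2w(p,[.04,y,.089]))[0])
m[:250]=0;m[320:]=0;m[:,:370]=0;m[:,445:]=0
n,l,st,c=cv2.connectedComponentsWithStats(m)
for i in range(1,n):
    if 20<st[i,4]<200: print(st[i],c[i],w2g(p,back("scene",c[i],.087)))
E
```

```text
[-0.00034113  0.13867743  0.03774176] [ 0.2  0.1 -0.2]
0.15 [406.08764094 287.41895812]
0.17 [416.64281184 291.17160984]
0.19 [427.29208959 294.95771913]
[370 264  30  12  48] [384.77083333 269.16666667] [0.01780317 0.10188961 0.087     ]
[433 286  12   6  22] [438.31818182 288.18181818] [0.01823503 0.20494548 0.087     ]
[413 290   8   8  49] [416.30612245 293.28571429] [0.04327697 0.17066585 0.087     ]
[370 300  28  12  60] [385.03333333 305.95      ] [0.08847732 0.1259211  0.087     ]
```

drive_tool --deltas '[{"linear": [0.2, 3, 0], "twist": 0, "claw": 0}, {"linear": [0.4, 6, 0], "twist": 0, "claw": 0}, {"linear": [0.6, 9, 0], "twist": 0, "claw": 0}, {"linear": [0.7, 12, 0], "twist": 0, "claw": 0}, {"linear": [0.9, 14, 0], "twist": 0, "claw": 0}, {"linear": [0.9, 14, 0], "twist": 0, "claw": 0}]'

```text
clock: 8.1
position: [0.542, 0.215, 0.0376]
ee_rot: [-0.0, 0.729, 0.685, 0.0]
contact_force: [-0.2, -0.1, -0.5]
width: -0.0001
gripper_force: 0.1
```

drive_tool --deltas '[{"linear": [0.1, 1.5, 0], "twist": 0, "claw": 0}, {"linear": [0.1, 1.5, 0], "twist": 0, "claw": 0}]'

```text
clock: 8.27
position: [0.5424, 0.2162, 0.0378]
ee_rot: [-0.0, 0.729, 0.685, 0.001]
contact_force: [-0.5, 0.6, -0.3]
width: -0.0
gripper_force: 0.0
```

```bash
cat > btn.py <<'E'
from stop import *
def btn():
    h=cv2.cvtColor(eyes.get_image("scene"),cv2.COLOR_RGB2HSV)
    m=((h[...,2]<60)).astype(np.uint8);m[:250]=0;m[320:]=0;m[:,:370]=0;m[:,455:]=0
    n,l,st,c=cv2.connectedComponentsWithStats(m)
    return [(st[i,4],w2g(p,back("scene",c[i],.087)).round(4)) for i in range(1,n) if 30<st[i,4]<80 and abs(st[i,2]-st[i,3])<4]
if __name__=="__main__":
    s=sensors.get_state();print(w2g(p,s["position"]),s["contact_force"].round(1),btn())
E
python3 btn.py
```

```text
[-0.00020621  0.15342415  0.037788  ] [-0.5  0.6 -0.3] [(np.int32(48), array([0.0449, 0.1888, 0.087 ]))]
```

drive_tool --deltas '[{"linear": [0.1, 2, 0], "twist": 0, "claw": 0}, {"linear": [0.1, 2, 0], "twist": 0, "claw": 0}]'

```text
clock: 8.48
position: [0.5425, 0.2179, 0.0378]
ee_rot: [-0.0, 0.729, 0.685, 0.0]
contact_force: [-1.1, 0.7, -0.1]
width: -0.0
gripper_force: 0.0
```

drive_tool --deltas '[{"linear": [0.1, 1, 0], "twist": 0, "claw": 0}, {"linear": [0.1, 1, 0], "twist": 0, "claw": 0}]'

```text
clock: 8.65
position: [0.5425, 0.2187, 0.0378]
ee_rot: [0.0, 0.729, 0.685, 0.0]
contact_force: [0.1, 0.7, 0.0]
width: 0.0001
gripper_force: 0.0
```

```bash
python3 btn.py
```

```text
[-0.00032279  0.15585635  0.03776011] [0.1 0.7 0. ] [(np.int32(48), array([0.0449, 0.1888, 0.087 ]))]
```

drive_tool --deltas '[{"linear": [0.1, 1, 0], "twist": 0, "claw": 0}, {"linear": [0.1, 1, 0], "twist": 0, "claw": 0}]'

```text
clock: 8.87
position: [0.5425, 0.2196, 0.0377]
ee_rot: [0.0, 0.729, 0.685, 0.0]
contact_force: [0.3, -0.7, -0.1]
width: -0.0001
gripper_force: 0.0
```

drive_tool --deltas '[{"linear": [0, 0.7, 0], "twist": 0, "claw": 0}, {"linear": [0, 0.7, 0], "twist": 0, "claw": 0}]'

```text
clock: 9.03
position: [0.5425, 0.22, 0.0378]
ee_rot: [0.0, 0.729, 0.685, -0.0]
contact_force: [0.3, 0.2, -0.1]
width: -0.0
gripper_force: 0.4
```

drive_tool --deltas '[{"linear": [-0.6, -10, 0], "twist": 0, "claw": 0}, {"linear": [-1.2, -20, 0], "twist": 0, "claw": 0}, {"linear": [-1.2, -20, 35], "twist": 0, "claw": 0}, {"linear": [-1.2, -20, 70], "twist": 0, "claw": 0}, {"linear": [-1.2, -20, 105], "twist": 0, "claw": 0}, {"linear": [-1.2, -20, 130], "twist": 0, "claw": 0}, {"linear": [-6, -50, 130], "twist": 0, "claw": 0}, {"linear": [-12, -85, 130], "twist": 0, "claw": 0}, {"linear": [-18, -120, 130], "twist": 0, "claw": 0}, {"linear": [-24, -155, 130], "twist": 0, "claw": 0}, {"linear": [-30, -190, 130], "twist": 0, "claw": 0}, {"linear": [-36, -225, 130], "twist": 0, "claw": 0}]'

```text
clock: 10.03
position: [0.5053, -0.0071, 0.1678]
ee_rot: [0.0, 0.729, 0.685, -0.0]
contact_force: [1.2, -0.4, 0.1]
width: 0.0
gripper_force: 0.0
```

drive_tool --deltas '[{"linear": [-6, -35, 0], "twist": 0, "claw": 0}, {"linear": [-12, -70, 0], "twist": 0, "claw": 0}, {"linear": [-18, -105, 0], "twist": 0, "claw": 0}, {"linear": [-24, -140, 0], "twist": 0, "claw": 0}, {"linear": [-30, -170, 0], "twist": 0, "claw": 0}, {"linear": [-34, -190, 0], "twist": 0, "claw": 0}, {"linear": [-34, -190, 0], "twist": 0, "claw": 0}, {"linear": [-34, -190, -25], "twist": 0, "claw": 0}, {"linear": [-34, -190, -50], "twist": 0, "claw": 0}, {"linear": [-34, -190, -75], "twist": 0, "claw": 0}, {"linear": [-34, -190, -90], "twist": 0, "claw": 0}, {"linear": [-34, -190, -90], "twist": 0, "claw": 0}]'

```text
clock: 11.03
position: [0.4693, -0.193, 0.0746]
ee_rot: [-0.004, 0.729, 0.685, -0.001]
contact_force: [-0.9, 0.4, 0.5]
width: 0.0002
gripper_force: 0.0
```

```bash
python3 - <<'E'
from btn import *
s=sensors.get_state();print(s["position"],w2g(p,s["position"]),s["contact_force"].round(1))
for k in("top",):
    im=eyes.get_image(k);print(stop(im)[0])
print(btn())
c=eyes.get_image("scene")[:,:,::-1]
cv2.imwrite("pics/s4.png",cv2.resize(c[140:360,180:480],None,fx=2.6,fy=2.6,interpolation=cv2.INTER_CUBIC))
E
```

```text
[ 0.46934575 -0.19302807  0.0746082 ] [-0.04798067 -0.25956549  0.0746082 ] [-0.9  0.4  0.5]
[0.00182969 0.18851057 0.08      ]
[(np.int32(48), array([0.0449, 0.1888, 0.087 ]))]
```

View pics/s4.png

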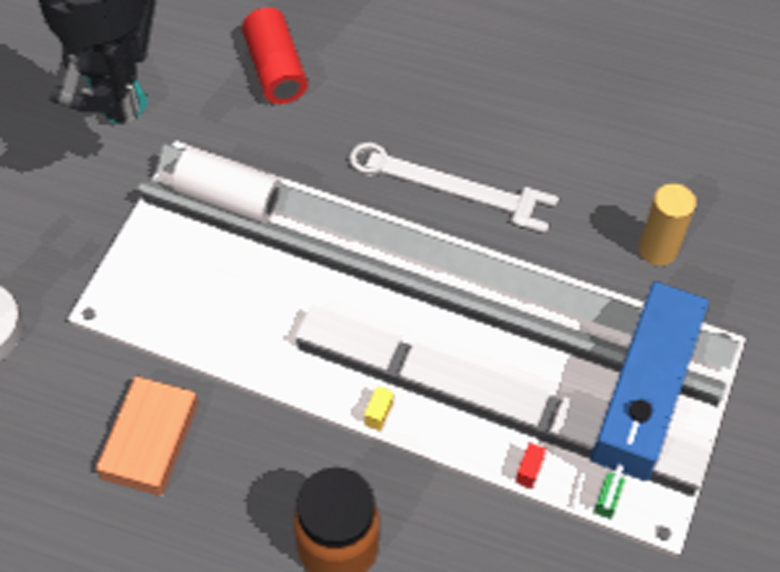

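The stop sits level with green, with its pointer at (612,480) and its centre measured at 0.1885–0.1888. The finger is behind the bar's -y end, at crop (100,95). Now I'll lower it and approach with the force watched.

drive_tool --deltas '[{"linear": [2, 0, -15], "twist": 0, "claw": 0}, {"linear": [2, 0, -30], "twist": 0, "claw": 0}, {"linear": [2, 0, -40], "twist": 0, "claw": 0}, {"linear": [2, 0, -47], "twist": 0, "claw": 0}, {"linear": [2, 0, -47], "twist": 0, "claw": 0}]'

```text
clock: 11.6
position: [0.474, -0.1945, 0.0302]
ee_rot: [-0.001, 0.729, 0.685, -0.0]
contact_force: [-0.7, 0.5, -0.2]
width: -0.0001
gripper_force: 0.0
```

drive_tool --deltas '[{"linear": [0.2, 3, 0], "twist": 0, "claw": 0}, {"linear": [0.4, 6, 0], "twist": 0, "claw": 0}, {"linear": [0.6, 9, 0], "twist": 0, "claw": 0}, {"linear": [0.6, 10, 0], "twist": 0, "claw": 0}]'

```text
clock: 11.93
position: [0.4754, -0.1844, 0.0313]
ee_rot: [0.0, 0.728, 0.685, 0.0]
contact_force: [-0.4, -0.8, -0.2]
width: 0.0001
gripper_force: 0.0
```

```bash
python3 btn.py
```

```text
[-0.04244677 -0.25060332  0.03132416] [-0.4 -0.8 -0.2] [(np.int32(48), array([0.0449, 0.1888, 0.087 ]))]
```

drive_tool --deltas '[{"linear": [-0.8, 6, 0], "twist": 0, "claw": 0}, {"linear": [-1.6, 12, 0], "twist": 0, "claw": 0}, {"linear": [-1.4, 16, 0], "twist": 0, "claw": 0}, {"linear": [-1.2, 20, 0], "twist": 0, "claw": 0}, {"linear": [-1.0, 24, 0], "twist": 0, "claw": 0}, {"linear": [-0.7, 28, 0], "twist": 0, "claw": 0}, {"linear": [-0.4, 33, 0], "twist": 0, "claw": 0}, {"linear": [-0.1, 38, 0], "twist": 0, "claw": 0}, {"linear": [0.2, 43, 0], "twist": 0, "claw": 0}, {"linear": [0.5, 48, 0], "twist": 0, "claw": 0}]'

```text
clock: 12.82
position: [0.4758, -0.1365, 0.0308]
ee_rot: [0.0, 0.729, 0.685, 0.0]
contact_force: [0.5, -1.8, 0.1]
width: 0.0001
gripper_force: 1.1
```

```bash
python3 btn.py; python3 - <<'E'
from h import *
c=eyes.get_image("scene")[:,:,::-1]
cv2.imwrite("pics/s5.png",cv2.resize(c[140:300,180:380],None,fx=3.5,fy=3.5,interpolation=cv2.INTER_CUBIC))
E
```

```text
[-0.04499422 -0.2027906   0.03077163] [ 0.5 -1.8  0.1] [(np.int32(48), array([0.0449, 0.1888, 0.087 ]))]
```

View pics/s5.png

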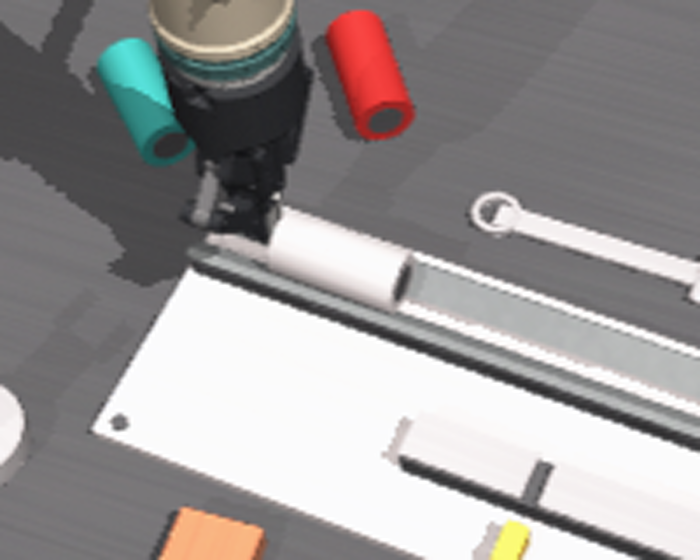

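The fingertip is on the bar's near end at (275,240) and the bar is sliding in the trough. I'll keep pushing along the gauge axis.

drive_tool --deltas '[{"linear": [0.5, 8, 0], "twist": 0, "claw": 0}, {"linear": [1.0, 16, 0], "twist": 0, "claw": 0}, {"linear": [1.5, 24, 0], "twist": 0, "claw": 0}, {"linear": [2.0, 32, 0], "twist": 0, "claw": 0}, {"linear": [2.5, 40, 0], "twist": 0, "claw": 0}, {"linear": [3.0, 48, 0], "twist": 0, "claw": 0}, {"linear": [3.5, 56, 0], "twist": 0, "claw": 0}, {"linear": [3.9, 64, 0], "twist": 0, "claw": 0}, {"linear": [4.4, 72, 0], "twist": 0, "claw": 0}, {"linear": [4.9, 80, 0], "twist": 0, "claw": 0}, {"linear": [5.4, 88, 0], "twist": 0, "claw": 0}, {"linear": [5.9, 96, 0], "twist": 0, "claw": 0}]'

```text
clock: 13.92
position: [0.4817, -0.0402, 0.0308]
ee_rot: [0.0, 0.729, 0.685, 0.0]
contact_force: [0.8, -2.6, 0.5]
width: 0.0
gripper_force: 1.4
```

drive_tool --deltas '[{"linear": [0.5, 8, 0], "twist": 0, "claw": 0}, {"linear": [1.0, 16, 0], "twist": 0, "claw": 0}, {"linear": [1.5, 24, 0], "twist": 0, "claw": 0}, {"linear": [2.0, 32, 0], "twist": 0, "claw": 0}, {"linear": [2.5, 40, 0], "twist": 0, "claw": 0}, {"linear": [3.0, 48, 0], "twist": 0, "claw": 0}, {"linear": [3.5, 56, 0], "twist": 0, "claw": 0}, {"linear": [3.9, 64, 0], "twist": 0, "claw": 0}, {"linear": [4.4, 72, 0], "twist": 0, "claw": 0}, {"linear": [4.9, 80, 0], "twist": 0, "claw": 0}, {"linear": [5.4, 88, 0], "twist": 0, "claw": 0}, {"linear": [5.9, 96, 0], "twist": 0, "claw": 0}]'

```text
clock: 14.92
position: [0.4873, 0.056, 0.0307]
ee_rot: [-0.0, 0.729, 0.685, -0.0]
contact_force: [0.1, -4.0, 0.4]
width: -0.0001
gripper_force: 1.5
```

drive_tool --deltas '[{"linear": [0.5, 8, 0], "twist": 0, "claw": 0}, {"linear": [1.0, 16, 0], "twist": 0, "claw": 0}, {"linear": [1.5, 24, 0], "twist": 0, "claw": 0}, {"linear": [2.0, 32, 0], "twist": 0, "claw": 0}, {"linear": [2.4, 39, 0], "twist": 0, "claw": 0}, {"linear": [2.8, 45, 0], "twist": 0, "claw": 0}, {"linear": [3.1, 50, 0], "twist": 0, "claw": 0}, {"linear": [3.4, 55, 0], "twist": 0, "claw": 0}, {"linear": [3.7, 60, 0], "twist": 0, "claw": 0}, {"linear": [3.8, 62, 0], "twist": 0, "claw": 0}, {"linear": [3.8, 62, 0], "twist": 0, "claw": 0}]'

```text
clock: 15.83
position: [0.4909, 0.118, 0.0306]
ee_rot: [-0.0, 0.729, 0.685, 0.0]
contact_force: [0.6, 0.2, 0.2]
width: 0.0003
gripper_force: 0.0
```

```bash
python3 btn.py
```

```text
[-0.04558194  0.05217826  0.03061476] [0.6 0.2 0.2] [(np.int32(48), array([0.0449, 0.1888, 0.087 ]))]
```

drive_tool --deltas '[{"linear": [0.2, 4, 0], "twist": 0, "claw": 0}, {"linear": [0.5, 8, 0], "twist": 0, "claw": 0}, {"linear": [0.7, 12, 0], "twist": 0, "claw": 0}, {"linear": [0.9, 15, 0], "twist": 0, "claw": 0}, {"linear": [1.1, 18, 0], "twist": 0, "claw": 0}, {"linear": [1.2, 20, 0], "twist": 0, "claw": 0}, {"linear": [1.2, 20, 0], "twist": 0, "claw": 0}]'

```text
clock: 16.47
position: [0.4922, 0.1378, 0.0306]
ee_rot: [-0.0, 0.729, 0.685, 0.0]
contact_force: [-0.7, -0.7, 0.0]
width: 0.0
gripper_force: 0.2
```

drive_tool --deltas '[{"linear": [0.1, 1, 0], "twist": 0, "claw": 0}, {"linear": [0.1, 2, 0], "twist": 0, "claw": 0}]'

```text
clock: 16.63
position: [0.4924, 0.1391, 0.0307]
ee_rot: [0.0, 0.729, 0.685, -0.0]
contact_force: [-1.0, -3.2, -0.6]
width: 0.0003
gripper_force: 1.0
```

drive_tool --deltas '[{"linear": [0.1, 1, 0], "twist": 0, "claw": 0}, {"linear": [0.1, 1, 0], "twist": 0, "claw": 0}]'

```text
clock: 16.8
position: [0.4925, 0.1402, 0.0307]
ee_rot: [-0.0, 0.729, 0.685, -0.0]
contact_force: [-0.3, -0.9, -0.5]
width: 0.0002
gripper_force: 0.8
```

drive_tool --deltas '[{"linear": [0.1, 1, 0], "twist": 0, "claw": 0}, {"linear": [0.1, 1, 0], "twist": 0, "claw": 0}]'

```text
clock: 16.97
position: [0.4926, 0.1412, 0.0307]
ee_rot: [-0.0, 0.729, 0.685, -0.0]
contact_force: [-1.6, -2.5, -0.4]
width: -0.0003
gripper_force: 0.9
```

drive_tool --deltas '[{"linear": [0.1, 1, 0], "twist": 0, "claw": 0}, {"linear": [0.1, 1, 0], "twist": 0, "claw": 0}]'

```text
clock: 17.13
position: [0.4927, 0.1422, 0.0307]
ee_rot: [-0.0, 0.729, 0.685, -0.0]
contact_force: [-0.5, -1.8, 0.1]
width: 0.0004
gripper_force: 1.0
```

drive_tool --deltas '[{"linear": [0, 0.7, 0], "twist": 0, "claw": 0}, {"linear": [0, 0.7, 0], "twist": 0, "claw": 0}]'

```text
clock: 17.3
position: [0.4928, 0.1429, 0.0307]
ee_rot: [-0.0, 0.729, 0.685, 0.0]
contact_force: [-0.3, -2.4, 0.3]
width: -0.0
gripper_force: 1.0
```

```bash
python3 btn.py
```

```text
[-0.04528823  0.07720143  0.03072352] [-0.3 -2.4  0.3] [(np.int32(48), array([0.0449, 0.1888, 0.087 ]))]
```

drive_tool --deltas '[{"linear": [0, 0.7, 0], "twist": 0, "claw": 0}, {"linear": [0, 0.7, 0], "twist": 0, "claw": 0}]'

```text
clock: 17.52
position: [0.4927, 0.1433, 0.0307]
ee_rot: [0.0, 0.728, 0.685, -0.0]
contact_force: [-0.8, -3.4, -0.5]
width: 0.0
gripper_force: 1.7
```

drive_tool --deltas '[{"linear": [0, 0.7, 0], "twist": 0, "claw": 0}, {"linear": [0, 0.7, 0], "twist": 0, "claw": 0}]'

```text
clock: 17.68
position: [0.4927, 0.1434, 0.0307]
ee_rot: [0.001, 0.728, 0.685, -0.001]
contact_force: [-1.4, -5.9, 1.0]
width: -0.0001
gripper_force: 2.9
```

```bash
python3 btn.py
```

```text
[-0.04539645  0.07763257  0.03065297] [-1.4 -5.9  1. ] [(np.int32(48), array([0.0449, 0.1888, 0.087 ]))]
```

The force is rising (6 N) with the motion stalled and the stop unmoved, so the bar is against the stop. Backing off.

drive_tool --deltas '[{"linear": [-0.2, -3, 0], "twist": 0, "claw": 0}, {"linear": [-0.6, -10, 0], "twist": 0, "claw": 0}, {"linear": [-1.5, -25, 0], "twist": 0, "claw": 0}, {"linear": [-2.5, -40, 0], "twist": 0, "claw": 0}, {"linear": [-2.5, -40, 35], "twist": 0, "claw": 0}, {"linear": [-2.5, -40, 70], "twist": 0, "claw": 0}, {"linear": [-2.5, -40, 105], "twist": 0, "claw": 0}, {"linear": [-2.5, -70, 140], "twist": 0, "claw": 0}, {"linear": [-2.5, -110, 150], "twist": 0, "claw": 0}, {"linear": [-2.5, -150, 150], "twist": 0, "claw": 0}, {"linear": [-2.5, -190, 150], "twist": 0, "claw": 0}, {"linear": [-2.5, -190, 150], "twist": 0, "claw": 0}]'

```text
clock: 18.73
position: [0.4915, -0.0527, 0.1817]
ee_rot: [0.003, 0.731, 0.683, -0.0]
contact_force: [0.2, 0.7, -0.4]
width: 0.0001
gripper_force: 0.0
```

```bash
python3 btn.py; python3 - <<'E'
from stop import *
im=eyes.get_image("top");print(stop(im)[0])
a=cv2.resize(im[195:295,170:300,::-1],None,fx=3,fy=3,interpolation=cv2.INTER_CUBIC)
b=cv2.resize(eyes.get_image("scene")[230:350,340:475,::-1],None,fx=3,fy=3,interpolation=cv2.INTER_CUBIC)
a=cv2.copyMakeBorder(a,0,360-300,0,0,0);cv2.imwrite("pics/f.png",np.hstack([a,b]))
E
```

```text
[-0.03450455 -0.11815557  0.1816799 ] [ 0.2  0.7 -0.4] [(np.int32(48), array([0.0449, 0.1888, 0.087 ]))]
[0.00173092 0.18882323 0.08      ]
```

View pics/f.png

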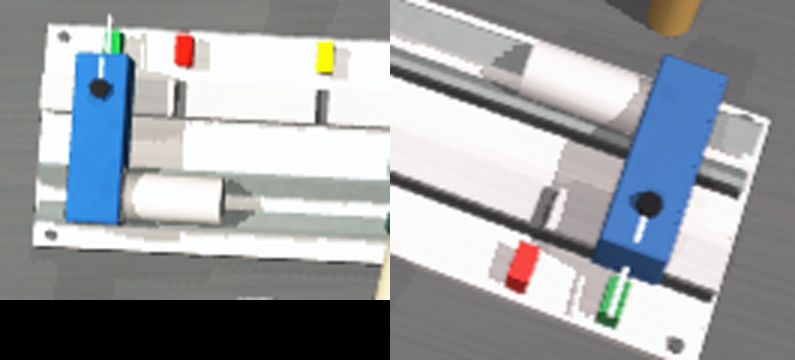

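The bar's end meets the stop face at (125,195) in the left view. The stop's pointer is on the green mark in both views, and nothing else has moved.

```bash
python3 -c "
from rig import manip
print(manip.sign_off())"
```

```text
the job is handed in; nothing more can be done
None
```

I pushed the stop into the green notch and slid the bar up until its end rested against it, then backed the arm clear and handed the job in at about 19 s. The plunger's drop couldn't be read directly; that it clicked in is inferred from the stop jumping ahead of the finger and then staying put under the bar's roughly 6 N push. The fingertips also rubbed over the stop's top on the first pass, at about 7 N, before I lowered them.

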